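# Work the tailor's clapper out of its half-covered box

## Robot

A 6-joint arm with a two-finger parallel gripper is mounted at the origin on a cart in front of the work surface, level with it; the furniture and walls round the work are solid. World frame = base frame: x ahead of the robot, y to its left, z up, the work surface at z = 0. Lengths are in mm, angles in degrees, forces in N, time in s.
With the tool pointing down it reaches from about 225 to 875 mm from the base axis. Payload 3.4 kg.
Tool frame: the origin (TCP) lies midway between the tips of the shut fingers; the grasp point (between the pads) lies grip_depth behind it (grip_depth is the distance from the TCP to the grasp point, in mm); z points along the fingers, y is the line along which they close (so a half turn about z gives the same grasp; the last joint's range is limited). The gripper opens to 85 mm and grips with 20 to 120 N. Pads are 22 mm wide; open, the fingers measure 114 mm over their backs; the gripper's body (76 mm by 85 mm) begins 54 mm behind the grasp point. The pads swing forward as they close: fully open they stand 13 mm farther back than shut.
Start: joints at [-70.76, 15.808, 86.224, -0, 77.962, -6.933], TCP at [253.624, -516.079, 231.328] pointing down, gripper open.
Joint ranges: [-165.64, 165.64], [-43.16, 119.46], [12.63, 154.43], [-67.54, 247.53], [6.08, 155.33], [-154.97, 154.97]. Speed limits (degrees/s): [147.25, 147.25, 180, 180, 180, 180].

## Interface

Orientations are given as a 3x3 rotation matrix whose columns are the frame's x, y, z axes.
In Python, from rig import sense, grab_frame, calibration, hand_in, silhouettes, grip_depth gives the robot as it stands. The module is installed in compiled form; this text tells all that it offers.
- The arm moves only by the shell command python3 -m pendant 'ROWS' [FORCE]. ROWS is JSON, a list of rows, each a list of 7 numbers: the opening, from -1 (shut) to 1 (fully open), then the shift along the tool's x, y, z in m, then the turn, a rotation vector about the tool's x, y, z in rad. In form: [[gripper, tx, ty, tz, wx, wy, wz], ...]. A call has 1 to 20 rows; each row shifts and turns the commanded pose from where the row before left it, along the tool's axes as they then stand; what a row does not reach is not made up. A row lasts 1/12 s, in which the tool goes at most 41.7 mm and 7.16 degrees, less where a joint would pass 70% of its speed; a pose out of reach is approached as far as the arm can. A call with a gripper value outside its range is refused whole. The fingers move at their own pace and stop on an object; FORCE is the grip in N (left out, the last holds). Time passes only in rows, so rows that do not move let the fingers close. It gives the time, the measured TCP pose, the force, the opening and the grip force at its end, in the units of the state.
- sense(): the state, without advancing time (a new reading comes with each control period).
- grab_frame(name): name is "side" or "top"; returns the picture (420x560x3 uint8, red, green, blue); there is no depth.
- calibration(name): a dict with "fov_y" (degrees; the focal length in pixels is half the picture's height over the tangent of half this angle, whatever the lens; pixels are square), "cx", "cy" (the principal point, pixels), "R" (3x3) and "t" (3): a world point X has camera coordinates R X + t. Camera axes: x right, y down, z forward; pixel columns grow to the right and rows downward; lengths in mm; the calibration is good to about 2 mm. A picture is of the moment at which its call begins. calibration takes no time and is no camera call.
- hand_in(): hands the job in; it is judged then, once.
Trained networks look in the newest picture that a camera, given by its name, has taken for a name from the list of things; names that differ only in an ending like _2 or _b are one class to them, and where a whole thing is asked for, a point or a joint stands for the part that bears it (a point fixed in the world has none). Each returns a list of dicts, best first, with "score" (0 to 1); they miss things now and then, are a little off and sometimes report something else, mostly with a low value. They report only what shows in the picture. A call takes as long as a camera call.
- silhouettes(camera, label): "pixels" (420x560 bool, what is visible of it) and "extent" ([left, top, right, bottom] in pixels, round what is visible of it).
The state is a dict: "clock": time; "joint_positions": joint angles; "qd": joint speeds; "effort": joint torques, N m; "position": TCP position; "ee_rot": TCP orientation; "wrist_force": force on the tool from outside, world axes, zero at the start; "wrist_torque": the same for the moment, N m; "grip_width": finger opening in mm; "gripper_force": force on a finger pad.
Only numpy, scipy, OpenCV 4.12 (cv2) and the standard library are available. Lean on these libraries where they do the work, as an engineer would, in place of code of your own. Each camera call takes 0.05 s, during which the arm holds its last target. There are 200 camera calls.

## Task

Take the long wooden tailor's clapper out of the half-covered white box: it is too long to lift straight out through the opening, so draw it from under the cover, tilt it so that its free end comes up through the opening first while the other end is still under the cover, and bring it out. Finish holding it in the gripper, roughly level, still, and with at least 8 cm of air between it and the top of the box; do not let go of it. Leave the other things on the table and on the cover where they are.

Things in the scene. Friction and masses are not known exactly. Their poses are not given: they have to be found in the camera images.
- box: Fixed level white box, outside 182 (x) x 312 (y) mm; origin: centre of its underside. Floor 5 thick; walls 6 thick, tops 75 mm above the table. Inside x -85..85, y -150..150. A fixed cover (underside 75, top 81 mm up) lies over y = -156..-38; the opening is y = -38..150, 170 wide. Turned only about the vertical.
- clapper: Loose beech tailor's clapper, a solid bar 56 (x) x 236 (y) x 43 mm (z), 0.27 to 0.5 kg, flat on the box's floor along the box's y (within 3 degrees), -y end under the cover. Origin: centre of its underside; +y towards the uncovered end of the box, z up. Can be gripped anywhere across its 56 mm width.
- lead_end (a point): Centre of the clapper's +y end face (free end, in the opening): clapper (0, 118, 21.5) mm.
- tail_end (a point): Centre of the clapper's -y end face (under the cover at the start): clapper (0, -118, 21.5) mm.
- tin: Bystander: small round tin, dark lid, 48 across, 20 high, standing on the box's cover, mm; origin at the centre of its underside.
- wax: Bystander: round cake of beeswax, 34 across, 12 high, lying on the box's cover, mm; origin at the centre of its underside.
- mister: Bystander: spray bottle, 52x62x154 high, standing at the back, mm; origin at the centre of its underside.
- spool: Bystander: cream thread spool, 36 across, 60 high, standing on the left, mm; origin at the centre of its underside.
- cone: Bystander: white thread cone, 58 across, 100 high, standing at the front right, mm; origin at the centre of its underside.
- cutter: Bystander: yellow rotary cutter, 47x170x22 high, lying on the left, mm; origin at the centre of its underside.
- chalk: Bystander: triangular piece of chalk, 40x43x8 high, lying right of the box, mm; origin at the centre of its underside.

How it is judged:
By the outcome, as a careful person would: the job done as asked, in the order asked, and still so for the second after the job is handed in, while the arm keeps its last pose, push and grip.
It also fails if it takes over 40 s, if anything falls off the work surface, if the arm or the gripper's body presses on something with over 40 N, if the wrist force passes 120 N, or if a joint passes its speed limit or range.

## Working session

There is one attempt and no reset: what is moved stays moved. The work goes in short steps, Python scripts to look and compute and a shell command to move; the robot and the scene stay as the last step left them, time stands still between calls to the robot, and variables do not carry over. Pictures are saved under pics/ and viewed, at most 10 in all, crops included, and the job is handed in when it is done.

```bash
mkdir -p pics
cat > h.py <<'E'
import numpy as np, cv2
from rig import *
np.set_printoptions(precision=3,suppress=True)
def ray(cal,u,v):
    f=210/np.tan(np.radians(cal['fov_y']/2)); R=np.array(cal['R']);t=np.array(cal['t'])
    d=R.T@np.array([(u-cal['cx'])/f,(v-cal['cy'])/f,1]); return -R.T@t,d
def onz(cal,u,v,z):
    o,d=ray(cal,u,v); return o+d*(z-o[2])/d[2]
def proj(cal,X):
    f=210/np.tan(np.radians(cal['fov_y']/2)); c=np.array(cal['R'])@np.array(X)+np.array(cal['t'])
    return c[:2]/c[2]*f+[cal['cx'],cal['cy']]
E
python3 - <<'E'
from h import *
for c in ['side','top']:
    im=grab_frame(c); cv2.imwrite(f'pics/{c}0.png',im[:,:,::-1])
    cal=calibration(c); print(c,cal)
    for n in ['box','clapper','tin','wax','mister','spool','cone','cutter','chalk']:
        for s in silhouettes(c,n)[:1]:
            m=s['pixels'].astype(np.uint8); M=cv2.moments(m,True)
            print(n,s['score'],s['extent'],M['m10']/M['m00'],M['m01']/M['m00'])
            if n in('clapper','box'): np.save(f'{n}_{c}.npy',m); print(cv2.minAreaRect(cv2.findNonZero(m)))
print(sense(),grip_depth)
E
```

```text
side {'fov_y': 50.286175806492416, 'cx': 281.02651121966915, 'cy': 202.6716274275376, 'R': array([[-0.999, -0.044, -0.004],
       [-0.029,  0.732, -0.681],
       [ 0.033, -0.68 , -0.732]]), 't': array([ 579.539,  -16.913, 1411.793])}
box 0.64 [275.8, 193.0, 310.2, 249.3] 291.3258785942492 221.92225772097976
((291.6070861816406, 219.97592163085938), (52.75609588623047, 22.121952056884766), 77.31961059570312)
tin 0.75 [288.1, 161.1, 303.2, 176.1] 293.7988505747126 170.49425287356323
wax 0.67 [267.4, 171.4, 277.5, 181.7] 270.1267605633803 175.95774647887325
mister 0.67 [205.9, 166.8, 223.9, 211.5] 212.67522658610272 190.47280966767372
spool 0.63 [342.6, 288.0, 356.7, 311.1] 348.740625 299.39375
cone 0.87 [330.5, 125.5, 352.8, 157.8] 340.55128205128204 139.87435897435898
cutter 0.57 [273.8, 306.8, 309.7, 372.2] 287.84217335058213 343.8163001293661
chalk 0.74 [253.3, 167.0, 339.4, 270.9] 293.1604186489058 216.75661274976213
top {'fov_y': 57.939032238527325, 'cx': 277.81601533598297, 'cy': 212.8325421772191, 'R': array([[ 0.014, -1.   ,  0.002],
       [-0.989, -0.014, -0.145],
       [ 
[... 825 characters left out ...]
 215.6, 161.3, 244.3] 127.83333333333333 230.04761904761904
chalk 0.64 [226.8, 218.7, 292.9, 248.1] 257.19329896907215 232.00687285223367
{'clock': 1.0, 'joint_positions': array([-70.761,  15.809,  86.225,  -0.   ,  77.965,  -6.932]), 'qd': array([-0.044,  0.012,  0.016,  0.028,  0.042,  0.073]), 'effort': array([  0.   , -41.666, -24.611,  -0.   ,   0.   ,   0.   ]), 'position': array([ 253.614, -516.064,  231.314]), 'ee_rot': array([[ 0.897,  0.441,  0.   ],
       [ 0.441, -0.897, -0.   ],
       [-0.   ,  0.   , -1.   ]]), 'wrist_force': array([-1.028,  0.414,  0.291]), 'wrist_torque': array([0.019, 0.086, 0.021]), 'gripper_force': 0.0, 'grip_width': 85.01163955664077} 18.700000000000003
```

Run:
```python
from h import *
a=cv2.imread('pics/top0.png')[95:335,80:440]; cv2.imwrite('pics/top0c.png',cv2.resize(a,None,fx=2.2,fy=2.2,interpolation=cv2.INTER_CUBIC))
a=cv2.imread('pics/side0.png')[110:380,180:400]; cv2.imwrite('pics/side0c.png',cv2.resize(a,None,fx=2.2,fy=2.2,interpolation=cv2.INTER_CUBIC))
cal=calibration('top')
m=np.load('box_top.npy'); q=cv2.boxPoints(cv2.minAreaRect(cv2.findNonZero(m)));print('box');print(q)
P=np.array([onz(cal,*p,75) for p in q]);print(P)
m=np.load('clapper_top.npy'); q=cv2.boxPoints(cv2.minAreaRect(cv2.findNonZero(m)));print(q)
P=np.array([onz(cal,*p,48) for p in q]);print(P)
```

```text
box
[[203.358 209.245]
 [325.676 176.428]
 [344.819 247.78 ]
 [222.502 280.597]]
[[591.068 301.12   75.   ]
 [680.158  -7.457  75.   ]
 [499.109 -54.158  75.   ]
 [414.764 246.791  75.   ]]
[[224.766 228.74 ]
 [286.991 213.563]
 [291.994 234.075]
 [229.769 249.252]]
[[545.251 249.32   48.   ]
 [586.905  89.682  48.   ]
 [533.871  76.303  48.   ]
 [492.867 234.784  48.   ]]
```

View pics/top0c.png

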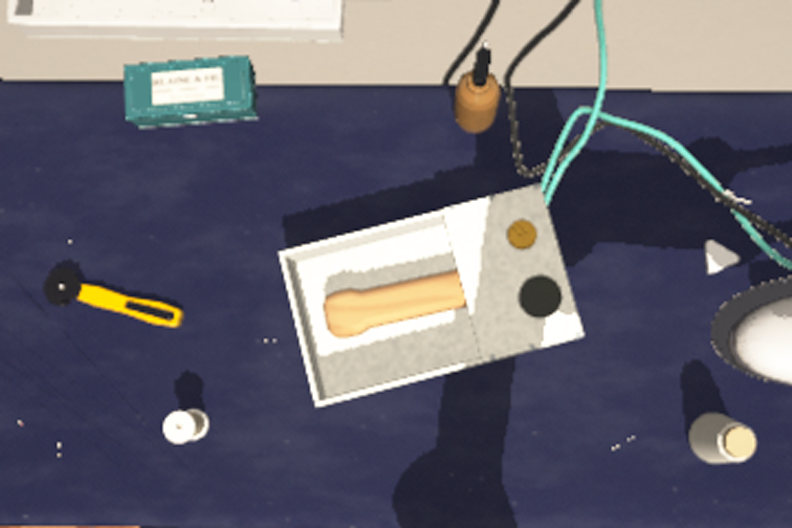

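View pics/side0c.png

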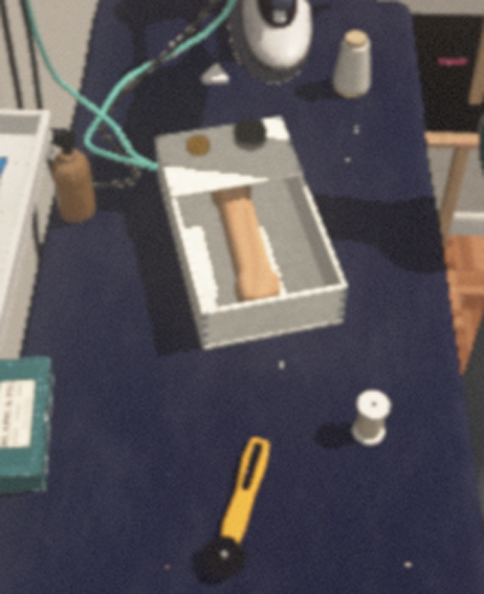

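The top view shows the cover on the right, with the tin at about px (325,229) and the wax at about (316,201). The clapper's free end is on the left at about (229,238), and it goes under the cover edge at about (290,222). The side view agrees with this. Next I'll refine the poses by fitting the silhouettes.

Run:
```python
from h import *
from scipy.optimize import minimize
cal=calibration('top'); mb=np.load('box_top.npy').astype(bool)|np.load('clapper_top.npy').astype(bool)
def W(p,pts):
    c,s=np.cos(p[2]),np.sin(p[2]); return [np.array([p[0]+c*x-s*y,p[1]+s*x+c*y,z]) for x,y,z in pts]
def poly(p,pts):
    q=np.array([proj(cal,X) for X in W(p,pts)],np.float32); return cv2.convexHull(q)
S=8
def mask(h):
    m=np.zeros((420*S,560*S),np.uint8); cv2.fillConvexPoly(m,np.int32(np.round((h+.5)*S)),1); return cv2.resize(m.astype(np.float32),(560,420),interpolation=cv2.INTER_AREA)
box=[(sx*91,sy*156,z) for sx in(1,-1) for sy in(1,-1) for z in((0,75) if sy>0 else (0,81))]
hb=cv2.findNonZero(mb.astype(np.uint8)); hullm=np.zeros((420,560),np.uint8); cv2.fillConvexPoly(hullm,cv2.convexHull(hb),1)
f=lambda p:np.abs(mask(poly(p,box))-hullm).sum()
r=minimize(f,[546,122,np.radians(15.8)],method='Nelder-Mead',options=dict(initial_simplex=[[546,122,.276],[556,122,.276],[546,132,.276],[546,122,.33]]))
b=r.x; print('box',b[:2],np.degrees(b[2]),r.fun,hullm.sum())
mc=np.load('clapper_top.npy')
cl=[(sx*28,sy*118,z) for sx in(1,-1) for sy in(1,-1) for z in(5,48)]
cov=mask(poly(b,[(sx*95,y,81) for sx in(1,-1) for y in(-38,-156)]))
f2=lambda p:np.abs(mask(poly(p,cl))*(1-cov)-mc).sum()
r=minimize(f2,[548,128,.253],method='Nelder-Mead',options=dict(initial_simplex=[[548,128,.253],[556,128,.253],[548,136,.253],[548,128,.3]]))
p=r.x; print('clap',p[:2],np.degrees(p[2]),r.fun,mc.sum())
c,s=np.cos(b[2]),np.sin(b[2]); Rt=np.array([[c,s],[-s,c]])
print('clap in box',Rt@(p[:2]-b[:2]))
for n,u,v,z in[('tin',324.9,229.2,100),('wax',316.3,201,92)]: print(n,Rt@(onz(cal,u,v,z)[:2]-b[:2]))
for y in(20,40,60): print(y,W(p,[(0,y,0)])[0])
a=cv2.imread('pics/top0.png'); cv2.polylines(a,[np.int32(poly(p,cl))],1,(0,0,255)); cv2.polylines(a,[np.int32(poly(b,box))],1,(0,255,0))
cv2.imwrite('pics/fit.png',cv2.resize(a[160:300,190:360],None,fx=4,fy=4))
```

```text
box [546.335 122.007] 15.79792155766844 269.953125 9401
clap [546.439 124.984] 12.483429265053058 285.773681640625 1187
clap in box [0.911 2.836]
tin [ -37.681 -117.935]
wax [  35.978 -117.948]
20 [542.116 144.511   0.   ]
40 [537.793 164.038   0.   ]
60 [533.47  183.565   0.   ]
```

View pics/fit.png

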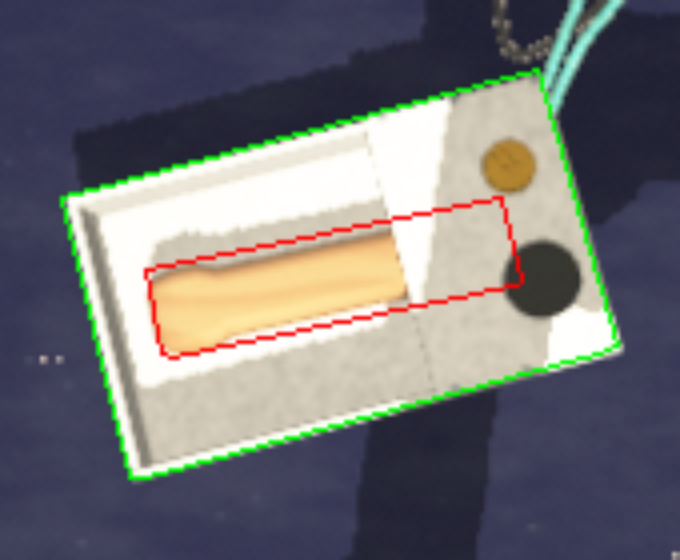

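```bash
R="[1,0,-0.03,0,0,0,0]"; python3 -m pendant '[[1,0,0,0,0,0,-0.1],[1,0,0,0,0,0,-0.12],[1,0,0,0,0,0,-0.12],[1,0,0,0,0,0,-0.12],[1,0,0,0,0,0,-0.12],[1,0,0,0,0,0,-0.12],[1,0,0,0,0,0,-0.12],[1,0,0,0,0,0,-0.12],[1,0,0,0,0,0,-0.12],[1,0,0,0,0,0,-0.12],[1,0,0,0,0,0,-0.12],[1,0,0,0,0,0,-0.06],[1,0,0,0,0,0,0]]' 40
```

```text
clock: 2.08
position: [253.6, -516.1, 231.4]
ee_rot: [[-0.244, 0.97, 0.0], [0.97, 0.244, -0.0], [-0.0, 0.0, -1.0]]
wrist_force: [0.5, 0.3, -0.3]
grip_width: 85.5
gripper_force: 0.0
```

```bash
python3 -m pendant '[[1,0.015,0.011,0,0,0,0],[1,0.03,0.0226,0,0,0,0],[1,0.03,0.0226,0,0,0,0],[1,0.03,0.0226,0,0,0,0],[1,0.03,0.0226,0,0,0,0],[1,0.03,0.0226,0,0,0,0],[1,0.03,0.0226,0,0,0,0],[1,0.03,0.0226,0,0,0,0],[1,0.03,0.0226,0,0,0,0],[1,0.03,0.0226,0,0,0,0],[1,0.03,0.0226,0,0,0,0],[1,0.03,0.0226,0,0,0,0],[1,0.03,0.0226,0,0,0,0],[1,0.03,0.0226,0,0,0,0],[1,0.03,0.0226,0,0,0,0],[1,0.03,0.0226,0,0,0,0],[1,0.03,0.0226,0,0,0,0],[1,0.03,0.0226,0,0,0,0],[1,0.03,0.0226,0,0,0,0],[1,0.03,0.0226,0,0,0,0]]'
```

```text
clock: 3.75
position: [538.7, 160.6, 231.4]
ee_rot: [[-0.242, 0.97, 0.0], [0.97, 0.242, -0.0], [-0.0, 0.0, -1.0]]
wrist_force: [0.3, -0.1, 0.5]
grip_width: 85.6
gripper_force: 0.0
```

Run:
```python
from h import *
s=sense();print(s['position'],s['joint_positions']); R=s['ee_rot']
print(R.T@(np.array([538.9,159,231])-s['position']))
```

```text
[538.709 160.553 231.424] [ 9.513 14.681 87.806 -0.015 77.487 -4.491]
[-1.553 -0.19   0.424]
```

```bash
python3 -m pendant '[[1,0,0,0.02,0,0,0],[1,0,0,0.03,0,0,0],[1,0,0,0.03,0,0,0],[1,0,0,0.03,0,0,0],[1,0,0,0,0,0,0],[1,0,0,0,0,0,0]]'
python3 - <<'E'
from h import *
a=grab_frame('top')[160:300,190:360,::-1]; b=grab_frame('side')[140:280,220:390,::-1]
cv2.imwrite('pics/pre.png',np.vstack([cv2.resize(x,None,fx=2.1*2*.5*1,fy=2.1) if 0 else cv2.resize(x,(364,300),interpolation=cv2.INTER_CUBIC) for x in(a,b)]))
E
```

```text
clock: 4.25
position: [537.3, 158.4, 120.3]
ee_rot: [[-0.242, 0.97, -0.004], [0.97, 0.242, -0.001], [0.0, -0.004, -1.0]]
wrist_force: [-0.4, -0.5, 1.0]
grip_width: 85.4
gripper_force: 0.0
```

View pics/pre.png

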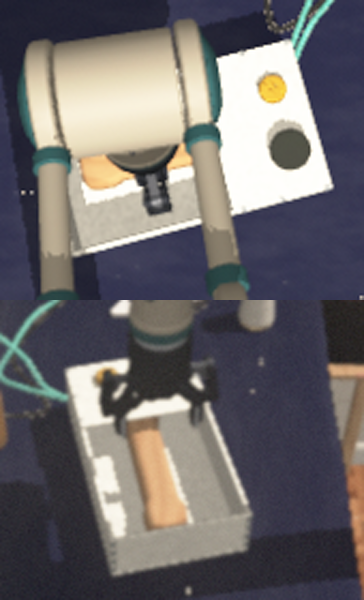

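In the side view (lower half of the picture) the open fingers, at x≈115 and 197, straddle the bar at x≈148, and nothing touches. I'll descend.

```bash
python3 -m pendant '[[1,0,0,0.02,0,0,0],[1,0,0,0.025,0,0,0],[1,0,0,0.025,0,0,0],[1,0,0,0.02,0,0,0],[1,0,0,0.012,0,0,0],[1,0,0,0.004,0,0,0],[1,0,0,0,0,0,0],[1,0,0,0,0,0,0]]'
```

```text
clock: 5.02
position: [540.0, 158.7, 17.0]
ee_rot: [[-0.243, 0.97, 0.003], [0.97, 0.243, 0.0], [-0.0, 0.003, -1.0]]
wrist_force: [0.4, -0.5, 0.4]
grip_width: 85.4
gripper_force: 0.0
```

```bash
python3 -m pendant '[[1,0,0,0.003,0,0,0],[0.6,0,0,0,0,0,0],[0.4,0,0,0,0,0,0],[0.2,0,0,0,0,0,0],[0,0,0,0,0,0,0],[-0.5,0,0,0,0,0,0],[-1,0,0,0,0,0,0],[-1,0,0,0,0,0,0],[-1,0,0,0,0,0,0]]' 40; python3 -m pendant '[[-1,0,0,0,0,0,0],[-1,0,0,0,0,0,0],[-1,0,0,0,0,0,0]]' 110
```

```text
clock: 5.77
position: [539.3, 158.8, 13.2]
ee_rot: [[-0.244, 0.97, 0.002], [0.97, 0.244, 0.0], [-0.0, 0.002, -1.0]]
wrist_force: [0.9, -0.3, 5.1]
grip_width: 54.3
gripper_force: 44.0
clock: 6.02
position: [539.5, 158.8, 13.6]
ee_rot: [[-0.244, 0.97, 0.003], [0.97, 0.244, 0.0], [-0.0, 0.003, -1.0]]
wrist_force: [-0.7, 1.2, 8.8]
grip_width: 53.4
gripper_force: 116.9
```

```bash
python3 -m pendant '[[-1,0,0,-0.0015,0,0,0],[-1,0,0,-0.0015,0,0,0],[-1,0.004,0,0,0,0,0],[-1,0.005,0,0,0,0,0],[-1,0.005,0,0,0,0,0],[-1,0,0,0,0,0,0],[-1,0,0,0,0,0,0]]'; python3 -m pendant '[[-1,-0.0008,0,-0.0076,0,0.05,0],[-1,-0.0008,0,-0.0076,0,0.05,0],[-1,-0.0008,0,-0.0076,0,0.05,0],[-1,-0.0008,0,-0.0076,0,0.05,0],[-1,-0.0008,0,-0.0076,0,0.05,0],[-1,0,0,0,0,0,0],[-1,0,0,0,0,0,0]]'
python3 - <<'E'
from h import *
a=grab_frame('top')[160:300,190:360,::-1]; b=grab_frame('side')[140:280,220:390,::-1]
cv2.imwrite('pics/tilt.png',np.hstack([cv2.resize(x,(400,330),interpolation=cv2.INTER_CUBIC) for x in(a,b)]))
E
```

```text
clock: 6.6
position: [534.4, 172.6, 14.9]
ee_rot: [[-0.245, 0.97, -0.001], [0.97, 0.245, -0.0], [-0.0, -0.001, -1.0]]
wrist_force: [0.0, -0.1, -4.1]
grip_width: 53.4
gripper_force: 115.8
clock: 7.18
position: [537.3, 163.5, 52.5]
ee_rot: [[-0.234, 0.97, -0.059], [0.941, 0.242, 0.239], [0.246, 0.0, -0.969]]
wrist_force: [-0.2, 0.3, -4.9]
grip_width: 53.5
gripper_force: 116.4
```

View pics/tilt.png

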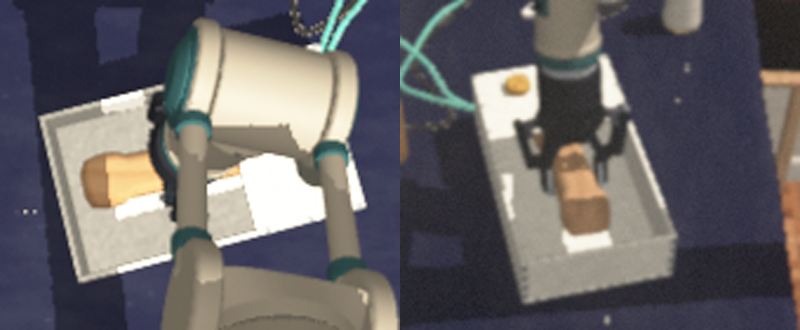

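The bar is tilted about 14°: its free end shows up in the opening and the tail is still under the cover. The wrist carries only its weight (about 4.9 N), so nothing is touching. I'll tilt a little further, then slide it out along its own axis.

```bash
python3 -m pendant '[[-1,0.005,0,0.0013,0,0,0],[-1,0.005,0,0.0013,0,0,0],[-1,-0.0005,0,-0.005,0,0.033,0],[-1,-0.0005,0,-0.005,0,0.033,0],[-1,0,0,0,0,0,0],[-1,0,0,0,0,0,0]]'; python3 -m pendant '[[-1,0.005,0,0,0,0,0],[-1,0.008,0,0,0,0,0],[-1,0.01,0,0,0,0,0],[-1,0.01,0,0,0,0,0],[-1,0,0,0,0,0,0],[-1,0,0,0,0,0,0]]'
```

```text
clock: 7.78
position: [535.1, 171.5, 61.8]
ee_rot: [[-0.232, 0.97, -0.076], [0.922, 0.244, 0.301], [0.31, -0.0, -0.951]]
wrist_force: [0.1, -0.3, -4.7]
grip_width: 53.3
gripper_force: 116.6
clock: 8.28
position: [527.1, 202.5, 72.5]
ee_rot: [[-0.234, 0.969, -0.075], [0.922, 0.245, 0.301], [0.31, 0.001, -0.951]]
wrist_force: [0.3, -0.2, -4.5]
grip_width: 53.8
gripper_force: 116.5
```

```bash
python3 -m pendant '[[-1,0.008,0,0,0,0,0],[-1,0.012,0,0,0,0,0],[-1,0.014,0,0,0,0,0],[-1,0.014,0,0,0,0,0],[-1,0.014,0,0,0,0,0],[-1,0.012,0,0,0,0,0],[-1,0.006,0,0,0,0,0],[-1,0,0,0,0,0,0],[-1,0,0,0,0,0,0]]'
python3 - <<'E'
from h import *
a=grab_frame('top')[160:300,190:360,::-1]; b=grab_frame('side')[140:280,220:390,::-1]
cv2.imwrite('pics/out.png',np.hstack([cv2.resize(x,(400,330),interpolation=cv2.INTER_CUBIC) for x in(a,b)]))
E
```

```text
clock: 9.03
position: [508.8, 275.5, 97.1]
ee_rot: [[-0.233, 0.97, -0.076], [0.922, 0.245, 0.301], [0.31, 0.0, -0.951]]
wrist_force: [0.4, 0.3, -4.4]
grip_width: 53.5
gripper_force: 116.5
```

View pics/out.png

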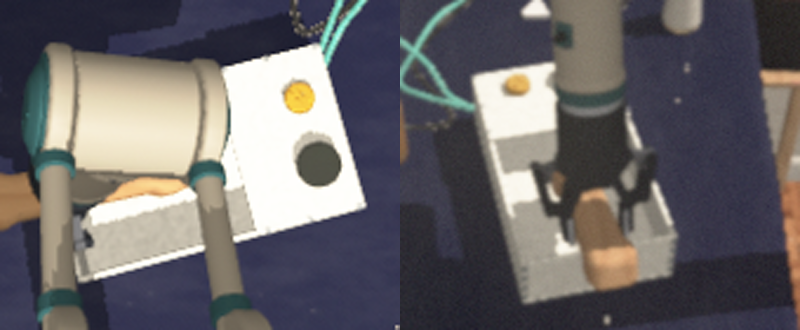

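The tail is clear of the cover: in the top view its end is left of the cover edge at x≈245, and by computation it is about 40 mm past the edge. Now I'll lift straight up, then level it.

```bash
python3 -m pendant '[[-1,0.003,0,-0.01,0,0,0],[-1,0.006,0,-0.018,0,0,0],[-1,0.007,0,-0.022,0,0,0],[-1,0.007,0,-0.022,0,0,0],[-1,0.007,0,-0.022,0,0,0],[-1,0.007,0,-0.022,0,0,0],[-1,0.006,0,-0.018,0,0,0],[-1,0.003,0,-0.01,0,0,0],[-1,0,0,0,0,-0.03,0],[-1,0,0,0,0,-0.06,0],[-1,0,0,0,0,-0.07,0],[-1,0,0,0,0,-0.07,0],[-1,0,0,0,0,-0.06,0],[-1,0,0,0,0,-0.026,0],[-1,0,0,0,0,0,0],[-1,0,0,0,0,0,0],[-1,0,0,0,0,0,0],[-1,0,0,0,0,0,0],[-1,0,0,0,0,0,0],[-1,0,0,0,0,0,0]]'
python3 - <<'E'
from h import *
a=grab_frame('top')[130:310,130:360,::-1]; b=grab_frame('side')[80:280,200:430,::-1]
cv2.imwrite('pics/fin.png',np.hstack([cv2.resize(x,(400,330),interpolation=cv2.INTER_CUBIC) for x in(a,b)]))
s=sense();print(s['qd'],s['wrist_torque'])
for n in ['tin','wax','mister','spool','cone','cutter']:
    for s in silhouettes('top',n)[:1]: print(n,s['score'],s['extent'])
E
```

```text
clock: 10.8
position: [509.4, 273.7, 248.2]
ee_rot: [[-0.242, 0.97, -0.0], [0.97, 0.242, 0.0], [0.0, -0.0, -1.0]]
wrist_force: [0.6, -0.1, -4.6]
grip_width: 53.6
gripper_force: 116.6
[ 0.297  0.06  -0.109 -0.075 -0.057  0.062] [0.133 0.021 0.003]
tin 0.8 [314.6, 219.9, 335.4, 238.8]
wax 0.65 [311.2, 193.8, 327.0, 208.0]
mister 0.61 [286.3, 114.5, 306.8, 154.6]
spool 0.63 [156.6, 282.5, 175.2, 295.1]
cone 0.97 [395.6, 285.4, 421.3, 306.1]
```

View pics/fin.png

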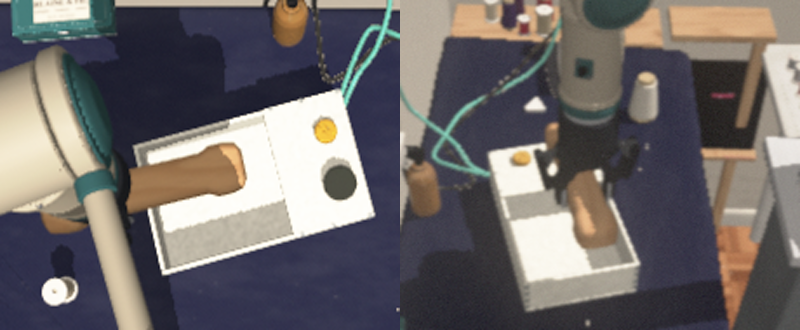

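I want to confirm it's level, so I'll overlay the predicted level bar on both views.

Run:
```python
from h import *
s=sense(); R=s['ee_rot'];P=s['position']; out=[]
for c,(v0,v1,u0,u1) in {'top':(130,310,130,360),'side':(80,280,200,430)}.items():
    im=grab_frame(c)[:,:,::-1].copy(); cal=calibration(c)
    im=cv2.resize(im[v0:v1,u0:u1],None,fx=1.74*1,fy=1.74)
    Q={}
    for i in(-153,83):
        for j in(-28,28):
            for k in(8.5,-34.5):
                Q[i,j,k]=(proj(cal,P+R@np.array([i,j,k]))-[u0,v0]+.5)*1.74
    for a in Q:
        for b in Q:
            if a<b and sum(x!=y for x,y in zip(a,b))==1: cv2.line(im,tuple(np.int32(Q[a])),tuple(np.int32(Q[b])),(0,255,0),1)
    out.append(cv2.resize(im,(400,348)))
cv2.imwrite('pics/chk.png',np.hstack(out))
```

```text
(no output)
```

View pics/chk.png

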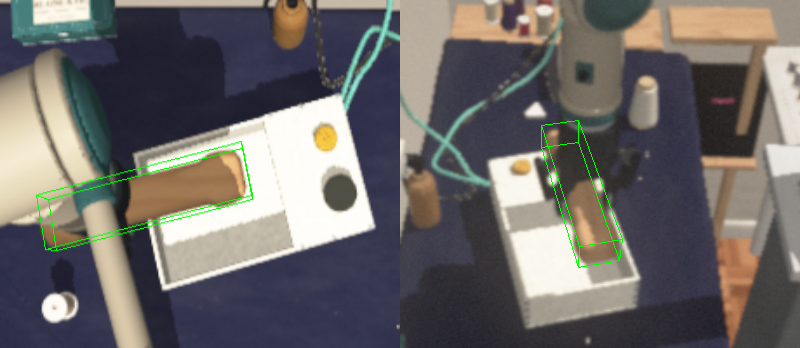

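In both views the bar matches the predicted level outline to within a few pixels. That puts its underside at about z = 239 mm, roughly 158 mm above the top of the cover. The tin, wax, mister, spool and cone are where they were.

```bash
python3 -c "
from rig import *
print(hand_in())"
```

```text
the job is handed in; nothing more can be done
None
```

The clapper is out of the box, free end first, and I handed the job in at about 11 s with it gripped, level and still, about 16 cm above the box; nothing else appears to have moved, though the cutter and chalk weren't confirmed in the final check.

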